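# Rinsed casting rings back on the drainer in order of size

### The job

The rinsed casting rings belong on the drainer beside the sink in order of size; the smallest and the largest of the set already stand over its two end pegs. Put the other four rings over the four free pegs, one on each, so that the row grows steadily from the small ring to the large one. Leave every ring standing flat on the drainer, upright and centred round its peg, and leave the two end rings where they are.

Things in the scene. Friction and masses are not known exactly. Their poses are not given: they have to be found in the camera images.
- ring_32_mid (a point): open steel casting ring (a plain tube standing upright, open at both ends, browned by heat with a bright band round each rim), outside diameter 32 mm, height 40 mm, wall about 2 mm; the point is its centre, half-way up on its axis, z along the axis. Loose, standing on the counter at the start, 25 mm or more clear of the other rings; the smallest of the four to be placed
- ring_40_mid (a point): open steel casting ring (a plain tube standing upright, open at both ends, browned by heat with a bright band round each rim), outside diameter 40 mm, height 46 mm, wall about 2 mm; the point is its centre, half-way up on its axis, z along the axis. Loose, standing on the counter at the start, 25 mm or more clear of the other rings; the second smallest of the four
- ring_48_mid (a point): open steel casting ring (a plain tube standing upright, open at both ends, browned by heat with a bright band round each rim), outside diameter 48 mm, height 52 mm, wall about 2 mm; the point is its centre, half-way up on its axis, z along the axis. Loose, standing on the counter at the start, 25 mm or more clear of the other rings; the second largest of the four
- ring_56_mid (a point): open steel casting ring (a plain tube standing upright, open at both ends, browned by heat with a bright band round each rim), outside diameter 56 mm, height 58 mm, wall about 2 mm; the point is its centre, half-way up on its axis, z along the axis. Loose, standing on the counter at the start, 25 mm or more clear of the other rings; the largest of the four to be placed
- ring_24_mid (a point): open steel casting ring (a plain tube standing upright, open at both ends, browned by heat with a bright band round each rim), outside diameter 24 mm, height 34 mm, wall about 2 mm; the point is its centre. The smallest ring of the set; already over the end peg at one end of the drainer (which end varies), loose there, to be left where it is
- ring_64_mid (a point): open steel casting ring (a plain tube standing upright, open at both ends, browned by heat with a bright band round each rim), outside diameter 64 mm, height 64 mm, wall about 2 mm; the point is its centre. The largest ring of the set; already over the end peg at the other end of the drainer, loose there, to be left where it is
- peg1: Upright round blue peg of the drainer, 10 mm thick, 30 mm high, domed, widening over its lowest 8 mm to a foot 16 mm across that goes inside a ring. Fixed. First free peg from the left as the robot sees it, next to the left end peg. Origin: centre of the peg's foot, on the drainer's flat top on which the rings stand, 12 mm above the counter (z = 0); z up, y along the row of pegs towards its left end.
- peg2: Second free peg from the left, like peg1. Origin: centre of the peg's foot, on the drainer's flat top on which the rings stand, 12 mm above the counter (z = 0); z up, y along the row of pegs towards its left end. The drainer: a fixed grey metal channel, 72 mm wide, 416 mm long, no raised edge; in one straight row 70 mm apart stand an end peg, peg1, peg2, peg3, peg4, an end peg.
- peg3: Third free peg from the left, like peg1. Origin: centre of the peg's foot, on the drainer's flat top on which the rings stand, 12 mm above the counter (z = 0); z up, y along the row of pegs towards its left end.
- peg4: Fourth free peg from the left, like peg1, next to the right end peg. Origin: centre of the peg's foot, on the drainer's flat top on which the rings stand, 12 mm above the counter (z = 0); z up, y along the row of pegs towards its left end.

How it is judged:
By the outcome, as a careful person would: the job done as asked, in the order asked, and still so for the second after the job is handed in, with the robot touching nothing.
It also fails if it takes over 96 s, if anything falls off the work surface, if the arm or the gripper's body presses on something with over 40 N, if the wrist force passes 120 N, or if a joint passes its speed limit or range.

### The arm

A 6-joint arm with a two-finger parallel gripper is mounted at the origin on a cart in front of the work surface, level with it; the furniture and walls round the work are solid. World frame = base frame: x ahead of the robot, y to its left, z up, the work surface at z = 0. Lengths are in m, angles in rad, forces in N, time in s.
With the tool pointing down it reaches from about 0.35 to 1 m from the base axis. Payload 7.1 kg.
Tool frame: the origin (TCP) lies at the very end of the fingers, on their centre line; the grasp point (between the pads) lies 19 mm behind it; z points along the fingers, y is the line along which they close (so a half turn about z gives the same grasp; the last joint's range is limited). The gripper opens to 85 mm and grips with 20 to 120 N. Pads are 22 mm wide; open, the fingers measure 114 mm over their backs; the gripper's body (76 mm by 85 mm) begins 54 mm behind the grasp point. The pads swing forward as they close: fully open they stand 13 mm farther back than shut.
Start: joints at [-1.181, 0.423, 1.63, -0, 1.089, -0.019], TCP at [0.248, -0.573, 0.195] pointing down, gripper open.
Joint ranges: [-3, 3], [-0.9, 2.11], [0.09, 2.58], [-1.31, 4.45], [0.11, 2.69], [-2.54, 2.54]. Speed limits (rad/s): [2.39, 2.39, 3.01, 3.14, 3.14, 3.14].

### API

Orientations are given as a 3x3 rotation matrix whose columns are the frame's x, y, z axes.
In Python, from plant import arm gives the robot as it stands.
- The arm moves only by the tool step_arm, never from a script. Its argument "targets" is a list of rows, each an object of numbers: "tx", "ty", "tz": the shift along the tool's x, y, z in m; "roll": the turn about the tool's z in degrees; "jaw": the finger opening in m, from 0 to 0.0854. A call has 1 to 20 rows; each row is the pose to reach, as a shift and turn from the pose commanded when the call began, along the tool's axes at that moment; what a row does not reach only later rows make up. A row lasts 1/10 s, in which the tool goes at most 50 mm and 8.59 degrees, less where a joint would pass 70% of its speed; a pose out of reach is approached as far as the arm can. A call with a gripper value outside its range is refused whole. The fingers move at their own pace and stop on an object; "grip_force" is the grip in N (left out, the last holds). Time passes only in rows, so rows that repeat a pose let the fingers close. It gives the time, the measured TCP pose, the force, the opening and the grip force at its end, in the units of the state.
- arm.get_obs(): the state, without advancing time (a new reading comes with each control period).
- arm.capture(name): name is "scene" or "top" or "wrist"; returns the picture (420x560x3 uint8, red, green, blue); there is no depth.
- arm.camera_info(name): a dict with "K" (3x3 intrinsics, pixels), "origin" and "orientation" of the camera in the world. Camera axes: x right, y down, z forward; pixel columns grow to the right and rows downward; lengths in m; the calibration is good to about 2 mm. A picture is of the moment at which its call begins: read the wrist's pose just before it. camera_info takes no time and is no camera call; for the wrist camera it gives the pose at the moment of the call.
- arm.job_done(): hands the job in; it is judged then, once.
The state is a dict: "clock": time; "joint_pos": joint angles; "joint_velocities": joint speeds; "joint_torque": joint torques, N m; "position": TCP position; "orientation": TCP orientation; "ft_force": force on the tool from outside, world axes, zero at the start; "ft_torque": the same for the moment, N m; "grip_width": finger opening in m; "finger_force": force on a finger pad.
Only numpy, scipy, OpenCV 4.12 (cv2) and the standard library are available. Lean on these libraries where they do the work, as an engineer would, in place of code of your own. Each camera call takes 0.05 s, during which the arm holds its last target. There are 200 camera calls.

## Working session

There is one attempt and no reset: what is moved stays moved. The work goes in short steps, Python scripts to look and compute and a tool call to move; the robot and the scene stay as the last step left them, time stands still between calls to the robot, and variables do not carry over. Pictures are saved under pics/ and viewed, at most 14 in all, crops included, and the job is handed in when it is done.

Besides the shell and the picture viewer there is one more tool, called after "Request:" by a JSON object that holds its "method" and its "body", one argument or row to a line. step_arm: Moves the arm, as the interface text tells. Its arguments: {"type":"object","properties":{"targets":{"type":"array","items":{"type":"object","properties":{"tx":{"type":"number"},"ty":{"type":"number"},"tz":{"type":"number"},"roll":{"type":"number"},"jaw":{"type":"number"}}}},"grip_force":{"type":"number"}},"required":["targets"]}

```bash
mkdir -p pics; ls; python3 - <<'E'
from plant import arm
import cv2,numpy as np
for n in ("scene","top"):
    im=arm.capture(n); cv2.imwrite(f"pics/{n}0.png",im[:,:,::-1])
    i=arm.camera_info(n); print(n,np.round(i["K"],1).tolist(),np.round(i["origin"],3),np.round(i["orientation"],3).tolist())
o=arm.get_obs(); print(o["clock"],np.round(o["position"],4),np.round(o["orientation"],3).tolist(),o["grip_width"])
E
```

```text
pics
scene [[466.9, 0.0, 270.3], [0.0, 466.9, 216.3], [0.0, 0.0, 1.0]] [0.274 0.255 0.725] [[-0.858, -0.394, 0.328], [-0.513, 0.652, -0.559], [0.006, -0.648, -0.761]]
top [[391.1, 0.0, 282.2], [0.0, 391.1, 213.5], [0.0, 0.0, 1.0]] [ 0.491 -0.217  0.918] [[0.024, -0.995, 0.094], [-1.0, -0.023, 0.012], [-0.009, -0.094, -0.996]]
0.1 [ 0.2482 -0.573   0.1942] [[0.918, 0.398, -0.001], [0.398, -0.918, 0.001], [0.0, -0.001, -1.0]] 0.08526758658402679
```

View pics/top0.png

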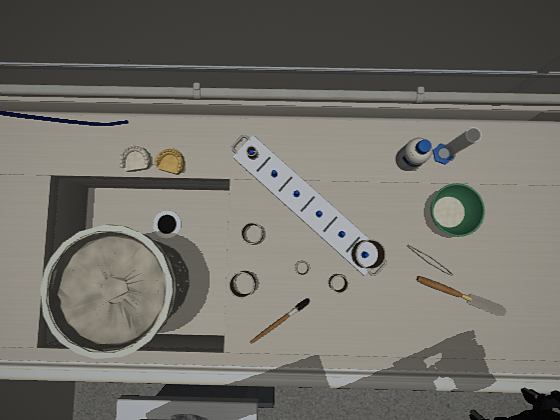

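View pics/scene0.png

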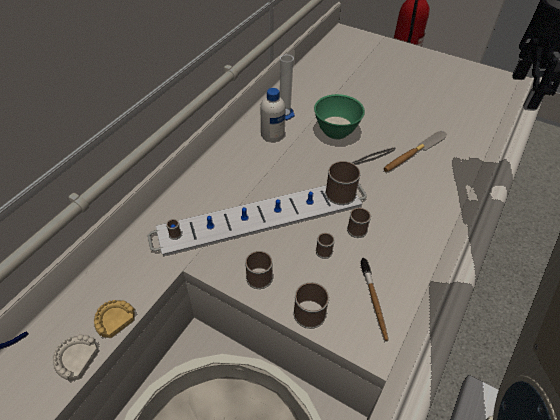

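The top view shows the small end ring at (252,152) and the large one at (367,254), with the free pegs at (274,174), (297,194), (319,214) and (341,234). The loose rings are 48 at (253,233), 56 at (244,284), 32 at (302,267) and 40 at (338,283). The scene view agrees with this layout.

```bash
cat > h.py <<'E'
from plant import arm
import cv2,numpy as np
def world(cam,uv,z):
    i=arm.camera_info(cam) if isinstance(cam,str) else cam
    R=np.array(i["orientation"]);o=np.array(i["origin"])
    d=R@np.linalg.inv(np.array(i["K"]))@np.array([uv[0],uv[1],1.])
    return (o+d*(z-o[2])/d[2])[:2]
def proj(cam,p):
    i=arm.camera_info(cam) if isinstance(cam,str) else cam
    q=np.array(i["K"])@np.array(i["orientation"]).T@(np.atleast_2d(p)-np.array(i["origin"])).T
    return (q[:2]/q[2]).T
def circ(c,r,z,n=72):
    a=np.linspace(0,2*np.pi,n); return np.c_[c[0]+r*np.cos(a),c[1]+r*np.sin(a),0*a+z]
def tool(p,o=None):
    "world shift to reach xy(z) in tool axes"
    o=o or arm.get_obs(); return np.array(o["orientation"]).T@(np.array(p)-np.array(o["position"]))
E
python3 - <<'E'
from h import *
P=dict(e24=(252,152,.046),p1=(274,174,.042),p2=(297,194,.042),p3=(319,214,.042),p4=(341,234,.042),e64=(367,254,.05),
r48=(253,233,.045),r56=(244,284,.05),r32=(302,267,.035),r40=(338,283,.04))
S=dict(p1=(210,217,.042),p2=(244,209,.042),p3=(278,201,.042),p4=(310,194,.042),r48=(259,262,.045),r56=(311,296,.05),r32=(325,240,.035),r40=(359,216,.04))
for k,v in P.items(): print(k,np.round(world("top",v[:2],v[2]),3),np.round(world("scene",S[k][:2],S[k][2]),3) if k in S else "")
i=arm.camera_info("wrist");o=arm.get_obs();R=np.array(o["orientation"])
print(np.round(R.T@(np.array(i["origin"])-o["position"]),3),np.round(R.T@np.array(i["orientation"]),3).tolist(),np.round(i["K"],0).tolist())
print(np.round(tool([.45,-.18,.30]),3))
E
```

```text
e24 [ 0.712 -0.135] 
p1 [ 0.663 -0.187] [ 0.667 -0.185]
p2 [ 0.619 -0.24 ] [ 0.622 -0.236]
p3 [ 0.574 -0.29 ] [ 0.576 -0.289]
p4 [ 0.53 -0.34] [ 0.531 -0.338]
e64 [ 0.487 -0.396] 
r48 [ 0.528 -0.143] [ 0.53  -0.143]
r56 [ 0.416 -0.127] [ 0.419 -0.127]
r32 [ 0.455 -0.254] [ 0.455 -0.255]
r40 [ 0.422 -0.335] [ 0.424 -0.338]
[ 0.08  -0.001 -0.178] [[0.001, -0.951, -0.308], [1.0, 0.001, -0.001], [0.001, -0.308, 0.951]] [[324.0, 0.0, 280.0], [0.0, 324.0, 213.0], [0.0, 0.0, 1.0]]
[ 0.341 -0.281 -0.105]
```

Both cameras agree within a few mm. I'll move above the middle for a wrist view, with the jaw line perpendicular to the peg row.

Request:
{"method": "step_arm", "body": {
  "targets": [
    {"tx":0.45,"ty":-0.21,"tz":-0.055,"roll":-25},
    {"tx":0.45,"ty":-0.21,"tz":-0.055,"roll":-25},
    {"tx":0.45,"ty":-0.21,"tz":-0.055,"roll":-25},
    {"tx":0.45,"ty":-0.21,"tz":-0.055,"roll":-25},
    {"tx":0.45,"ty":-0.21,"tz":-0.055,"roll":-25},
    {"tx":0.45,"ty":-0.21,"tz":-0.055,"roll":-25},
    {"tx":0.45,"ty":-0.21,"tz":-0.055,"roll":-25},
    {"tx":0.45,"ty":-0.21,"tz":-0.055,"roll":-25},
    {"tx":0.45,"ty":-0.21,"tz":-0.055,"roll":-25},
    {"tx":0.45,"ty":-0.21,"tz":-0.055,"roll":-25},
    {"tx":0.45,"ty":-0.21,"tz":-0.055,"roll":-25},
    {"tx":0.45,"ty":-0.21,"tz":-0.055,"roll":-25},
    {"tx":0.45,"ty":-0.21,"tz":-0.055,"roll":-25},
    {"tx":0.45,"ty":-0.21,"tz":-0.055,"roll":-25}
  ]
}}

```text
schema error: expected keys tx, ty, tz, roll, jaw
```

```bash
python3 - <<'E'
from h import *
import pickle
i=arm.camera_info("wrist");im=arm.capture("wrist"); cv2.imwrite("pics/w1.png",im[:,:,::-1]); pickle.dump(i,open("w1.pkl","wb"))
o=arm.get_obs();print(o["clock"],np.round(o["position"],4),np.round(o["orientation"],3).tolist())
for k,c in dict(p1=(.665,-.186),p2=(.62,-.238),p3=(.575,-.29),p4=(.53,-.34),r48=(.529,-.143),r56=(.417,-.127),r32=(.455,-.255),r40=(.423,-.337)).items(): print(k,np.round(proj(i,[*c,.042])[0]))
E
```

```text
0.15 [ 0.2483 -0.573   0.1943] [[0.918, 0.398, -0.0], [0.398, -0.918, 0.001], [0.0, -0.001, -1.0]]
p1 [ -70. -789.]
p2 [  14. -590.]
p3 [  84. -428.]
p4 [ 139. -294.]
r48 [-160. -467.]
r56 [-186. -256.]
r32 [   1. -226.]
r40 [  99. -121.]
```

View pics/w1.png

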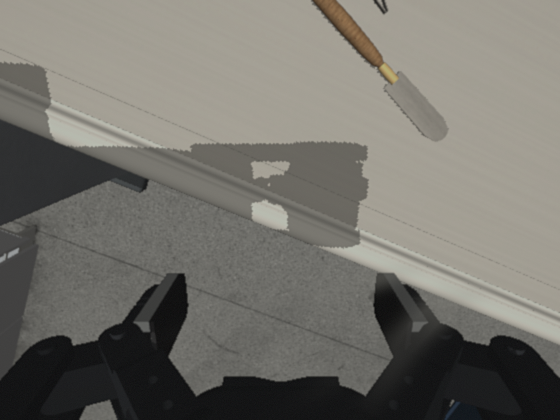

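The picture shows only the counter edge, the spatula at (400,90) and the fingers filling everything below row 270: the move was refused because each row needs every key. Retrying with a better aim.

Request:
{"method": "step_arm", "body": {
  "targets": [
    {"tx":0.337,"ty":-0.152,"tz":-0.105,"roll":-25,"jaw":0.06},
    {"tx":0.337,"ty":-0.152,"tz":-0.105,"roll":-25,"jaw":0.06},
    {"tx":0.337,"ty":-0.152,"tz":-0.105,"roll":-25,"jaw":0.06},
    {"tx":0.337,"ty":-0.152,"tz":-0.105,"roll":-25,"jaw":0.06},
    {"tx":0.337,"ty":-0.152,"tz":-0.105,"roll":-25,"jaw":0.06},
    {"tx":0.337,"ty":-0.152,"tz":-0.105,"roll":-25,"jaw":0.06},
    {"tx":0.337,"ty":-0.152,"tz":-0.105,"roll":-25,"jaw":0.06},
    {"tx":0.337,"ty":-0.152,"tz":-0.105,"roll":-25,"jaw":0.06},
    {"tx":0.337,"ty":-0.152,"tz":-0.105,"roll":-25,"jaw":0.06},
    {"tx":0.337,"ty":-0.152,"tz":-0.105,"roll":-25,"jaw":0.06},
    {"tx":0.337,"ty":-0.152,"tz":-0.105,"roll":-25,"jaw":0.06},
    {"tx":0.337,"ty":-0.152,"tz":-0.105,"roll":-25,"jaw":0.06}
  ]
}}

```text
clock: 1.35
position: [0.4962, -0.3008, 0.2993]
orientation: [[0.665, 0.747, -0.001], [0.747, -0.665, 0.001], [-0.0, -0.001, -1.0]]
ft_force: [-0.4, 0.1, 0.3]
grip_width: 0.06
finger_force: 0.0
```

```bash
python3 - <<'E'
from h import *
import pickle
i=arm.camera_info("wrist");im=arm.capture("wrist"); cv2.imwrite("pics/w2.png",im[:,:,::-1]); pickle.dump(i,open("w2.pkl","wb"))
o=arm.get_obs();print(o["clock"],np.round(o["position"],4),np.round(o["orientation"],3).tolist(),o["grip_width"])
for k,c in dict(p1=(.665,-.186),p2=(.62,-.238),p3=(.575,-.29),p4=(.53,-.34),r48=(.529,-.143),r56=(.417,-.127),r32=(.455,-.255),r40=(.423,-.337)).items(): print(k,np.round(proj(i,[*c,.042])[0]))
E
```

```text
1.4 [ 0.4963 -0.3009  0.2994] [[0.665, 0.747, -0.001], [0.747, -0.665, 0.0], [-0.0, -0.001, -1.0]] 0.05983768947540922
p1 [324.   1.]
p2 [322.  66.]
p3 [321. 124.]
p4 [319. 175.]
r48 [215.  56.]
r56 [145. 110.]
r32 [236. 165.]
r40 [259. 222.]
```

View pics/w2.png

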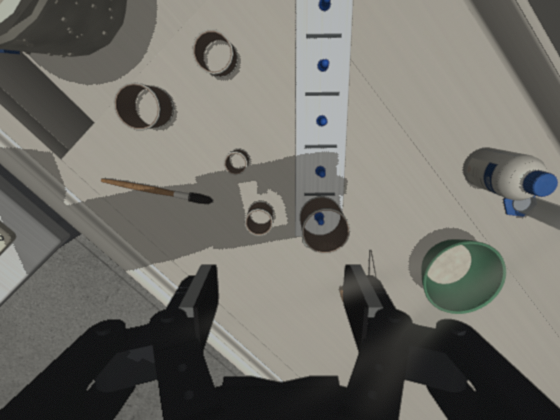

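The wrist view shows the pegs in a vertical line at columns 320–325 and rows 5, 65, 121 and 171. Rings: 48 at (215,53), 56 at (145,107), 32 at (237,161), 40 at (259,217). All match the predictions within 5 px, so I'll refine with all three cameras.

```bash
cat > m.py <<'E'
from h import *
import pickle
from scipy.optimize import least_squares,differential_evolution
from scipy.ndimage import map_coordinates
V=[(arm.camera_info("top"),cv2.imread("pics/top0.png")),(arm.camera_info("scene"),cv2.imread("pics/scene0.png")),(pickle.load(open("w2.pkl","rb")),cv2.imread("pics/w2.png"))]
rough=[(.665,-.186),(.62,-.238),(.575,-.29),(.53,-.34)]
obs=[]
for n,(i,im) in enumerate(V):
    b=im.astype(int); m=((b[:,:,0]-b[:,:,2]>45)).astype(np.uint8)
    N,_,st,ce=cv2.connectedComponentsWithStats(m)
    for k,c in enumerate(rough):
        q=proj(i,[*c,.03])[0]; d=np.linalg.norm(ce[1:]-q,axis=1)
        ok=[j for j in range(1,N) if d[j-1]<12 and st[j,4]>8]
        if ok: j=max(ok,key=lambda j:st[j,4]); obs.append((n,k,ce[j]))
def peg(p,k): a=p[2]; return [p[0]+.07*(1.5-k)*np.cos(a),p[1]+.07*(1.5-k)*np.sin(a),p[3]]
f=lambda p:np.concatenate([proj(V[n][0],peg(p,k))[0]-u for n,k,u in obs if not(n==2 and k==0)])
s=least_squares(f,[.597,-.264,.85,.03],loss="soft_l1"); p=s.x
print("row",np.round(p,4),np.degrees(p[2]),"res px",np.round(f(p).reshape(-1,2),1).tolist())
for k in range(4): print("peg",k+1,np.round(peg(p,k)[:2],4))
G=[]
for i,im in V:
    g=cv2.GaussianBlur(cv2.cvtColor(im,cv2.COLOR_BGR2GRAY).astype(np.float32),(0,0),.8)
    G.append(np.minimum(np.hypot(cv2.Sobel(g,-1,1,0),cv2.Sobel(g,-1,0,1)),150))
def score(c,D,h,vs):
    t=0
    for n in vs:
        for r,z in ((D/2,h),(D/2-.002,h)):
            q=proj(V[n][0],circ(c,r,z)); t+=map_coordinates(G[n],[q[:,1],q[:,0]],order=1).mean()
    return -t
for nm,D,h,c in (("32",.032,.040,(.455,-.255)),("40",.040,.046,(.423,-.337)),("48",.048,.052,(.529,-.143)),("56",.056,.058,(.417,-.127))):
    bd=[(c[0]-.012,c[0]+.012),(c[1]-.012,c[1]+.012)]; o=[]
    for vs in ([0,1,2],[0],[1],[2]): o.append(differential_evolution(score,bd,args=(D,h,vs),seed=1,tol=1e-6).x)
    print("ring",nm,np.round(o,4).tolist())
    for n in (0,2):
        for z in (h,0): cv2.polylines(V[n][1],[np.int32(proj(V[n][0],circ(o[0],D/2,z))*16)],True,(0,255,0) if z else (0,0,255),1,cv2.LINE_AA,4)
cv2.imwrite("pics/ov.png",np.vstack([cv2.resize(V[0][1][210:310,220:380],None,fx=3,fy=3),cv2.resize(V[2][1][20:240,100:350],(480,300))]))
E
python3 m.py
```

```text
row [ 0.6013 -0.2639  0.8634  0.0243] 49.46658523695788 res px [[-0.3, -0.4], [-0.2, -0.5], [0.1, -0.6], [0.3, -0.5], [-0.0, 0.1], [0.1, 0.2], [0.0, 0.0], [-0.1, -0.4], [-0.2, 0.4], [0.2, 1.2], [-1.1, -0.7]]
peg 1 [ 0.6696 -0.1841]
peg 2 [ 0.6241 -0.2373]
peg 3 [ 0.5786 -0.2905]
peg 4 [ 0.5331 -0.3437]
ring 32 [[0.4559, -0.2525], [0.4566, -0.2523], [0.4532, -0.2514], [0.4563, -0.2527]]
ring 40 [[0.4232, -0.333], [0.4211, -0.336], [0.4212, -0.333], [0.4249, -0.3336]]
ring 48 [[0.5294, -0.1402], [0.5284, -0.1393], [0.5288, -0.1389], [0.53, -0.1405]]
ring 56 [[0.4168, -0.1226], [0.4151, -0.122], [0.4158, -0.1213], [0.418, -0.1227]]
```

View pics/ov.png

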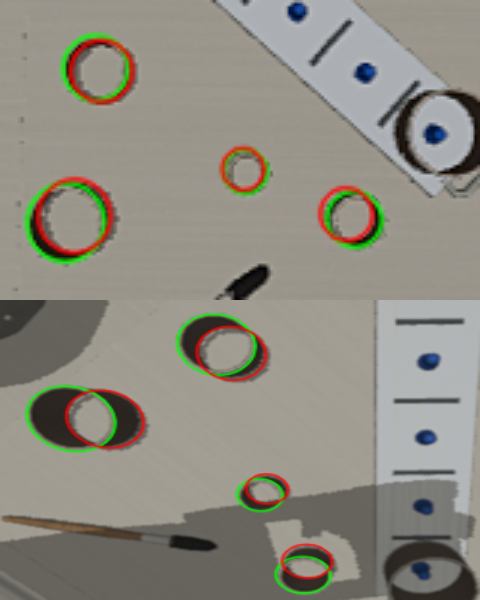

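Overlay circles sit on the rims and bases in both views to within 2–3 mm. Picking ring 32 first.

Request:
{"method": "step_arm", "body": {
  "grip_force": 40,
  "targets": [
    {"tx":0.009,"ty":-0.062,"tz":0.05,"roll":-1,"jaw":0.06},
    {"tx":0.009,"ty":-0.062,"tz":0.1,"roll":-1,"jaw":0.06},
    {"tx":0.009,"ty":-0.062,"tz":0.15,"roll":-1,"jaw":0.06},
    {"tx":0.009,"ty":-0.062,"tz":0.2,"roll":-1,"jaw":0.06},
    {"tx":0.009,"ty":-0.062,"tz":0.24,"roll":-1,"jaw":0.06},
    {"tx":0.009,"ty":-0.062,"tz":0.27,"roll":-1,"jaw":0.06},
    {"tx":0.009,"ty":-0.062,"tz":0.29,"roll":-1,"jaw":0.06},
    {"tx":0.009,"ty":-0.062,"tz":0.29,"roll":-1,"jaw":0.06},
    {"tx":0.009,"ty":-0.062,"tz":0.29,"roll":-1,"jaw":0.02},
    {"tx":0.009,"ty":-0.062,"tz":0.29,"roll":-1,"jaw":0.02},
    {"tx":0.009,"ty":-0.062,"tz":0.29,"roll":-1,"jaw":0.02},
    {"tx":0.009,"ty":-0.062,"tz":0.29,"roll":-1,"jaw":0.02},
    {"tx":0.009,"ty":-0.062,"tz":0.29,"roll":-1,"jaw":0.02},
    {"tx":0.009,"ty":-0.062,"tz":0.29,"roll":-1,"jaw":0.02}
  ]
}}

```text
clock: 2.8
position: [0.4571, -0.2522, 0.0104]
orientation: [[0.65, 0.76, 0.001], [0.76, -0.65, -0.0], [0.0, 0.001, -1.0]]
ft_force: [-0.6, -0.0, 0.2]
grip_width: 0.0202
finger_force: 0.0
```

```bash
python3 - <<'E'
from h import *
a=arm.capture("scene")[150:300,200:400];b=arm.capture("wrist")
cv2.imwrite("pics/s2.png",np.hstack([cv2.resize(a[:,:,::-1],(400,300),interpolation=2),cv2.resize(b[:,:,::-1],(400,300))]))
o=arm.get_obs();print(o["grip_width"],o["finger_force"])
E
```

```text
0.02009226552583768 0.0
```

View pics/s2.png

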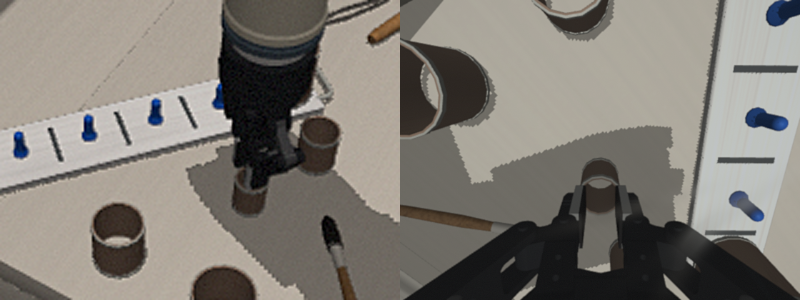

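The fingers closed empty: the ring was squeezed out forward and stands upright ahead of them, at about (600,170) in the right-hand panel. Re-measuring it.

```bash
python3 - <<'E'
from h import *
i=arm.camera_info("wrist");b=arm.capture("wrist")[:,:,::-1].copy();o=arm.get_obs();R=np.array(o["orientation"]);p=np.array(o["position"])
for d in (.02,.024,.028,.032): print(d,proj(i,[*(p+R[:,0]*d)[:2],.04])[0])
for d,c in((.024,(0,255,0)),(.03,(0,0,255))):
    cc=(p+R[:,0]*d)
    cv2.polylines(b,[np.int32(proj(i,circ(cc,.016,.04))*16)],True,c,1,cv2.LINE_AA,4)
cv2.imwrite("pics/w3.png",cv2.resize(b[190:390,180:380],None,fx=3,fy=3))
E
```

```text
0.02 [280.88579748 236.08771328]
0.024 [280.89755428 228.45374179]
0.028 [280.90949599 220.69970794]
0.032 [280.921627   212.82275689]
```

View pics/w3.png

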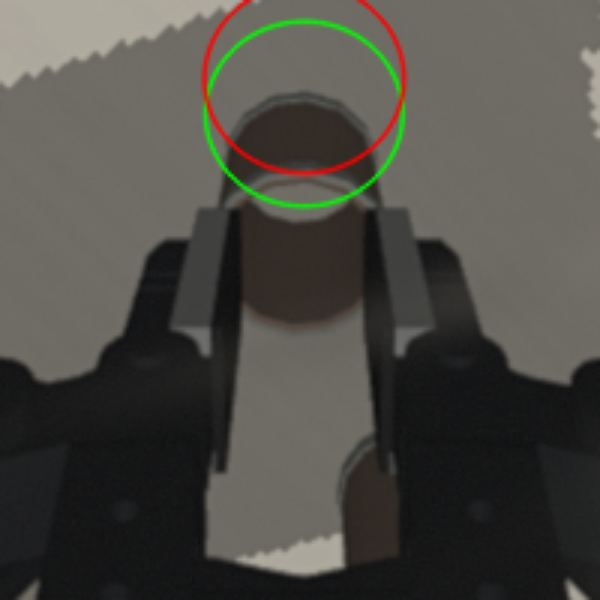

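```bash
python3 - <<'E'
from h import *
o=arm.get_obs();R=np.array(o["orientation"]);p=np.array(o["position"])
for n,v,z in(("base front",95,0),("rim front",172,.04),("rim back",325,.04),("base front z=.02",95,.02),("tip front low",210,.012),("tip front hi",210,.03)):
    w=world("wrist",(180+302/3,190+v/3),z); print(n,((w-p[:2])@R[:2,0])*1000)
for x in (220,385): w=world("wrist",(180+x/3,190+205/3),0);print(x,((w-p[:2])@R[:2,:2])*1000)
for x in (240,368):
  for z in(.01,.03): w=world("wrist",(180+x/3,190+215/3),z);print(x,z,((w-p[:2])@R[:2,:2])*1000)
E
```

```text
base front 13.344147153829852
rim front 14.020624458153637
rim back -15.057085894633975
base front z=.02 20.43426070144083
tip front low -6.7143757927256065
tip front hi 2.159077153937006
220 [-11.47957435 -17.54385725]
385 [-11.43493693  17.53398205]
240 0.01 [ -8.83035107 -12.63732052]
240 0.03 [  1.15630608 -11.24237558]
368 0.01 [-8.7972357  13.21402789]
368 0.03 [ 1.18569198 11.69758662]
```

```bash
python3 - <<'E'
from h import *
o=arm.get_obs();R=np.array(o["orientation"]);p=np.array(o["position"]);print(p)
b=arm.capture("scene")[:,:,::-1].copy()
for z,c in((.012,(0,0,255)),(.03,(0,255,255)),(.05,(0,255,0))):
  for s in(-1,1):
    q=[[*(p+R[:,0]*d+R[:,1]*s*.0105)[:2],z] for d in(-.011,.011)]
    cv2.polylines(b,[np.int32(proj("scene",q)*16)],False,c,1,cv2.LINE_AA,4)
cv2.imwrite("pics/s4.png",cv2.resize(b[165:285,265:385],None,fx=5,fy=5,interpolation=2))
E
```

```text
[ 0.45686313 -0.25213055  0.0099941 ]
```

View pics/s4.png

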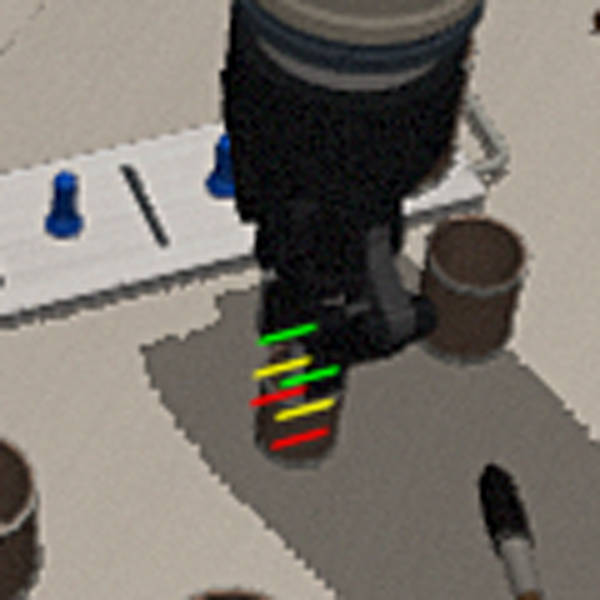

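The wrist and scene views agree: the fingertips are at z ≈ 0.048 although the reported TCP is at 0.010. The real tips therefore sit about 38 mm behind the stated TCP, and the ring still stands untouched beneath them. I'll open and go lower in small steps, watching the force.

Request:
{"method": "step_arm", "body": {
  "grip_force": 40,
  "targets": [
    {"tx":-0.001,"ty":0,"tz":0,"roll":0,"jaw":0.06},
    {"tx":-0.001,"ty":0,"tz":0,"roll":0,"jaw":0.06},
    {"tx":-0.001,"ty":0,"tz":0,"roll":0,"jaw":0.06},
    {"tx":-0.001,"ty":0,"tz":0,"roll":0,"jaw":0.06},
    {"tx":-0.001,"ty":0,"tz":0.006,"roll":0,"jaw":0.06},
    {"tx":-0.001,"ty":0,"tz":0.012,"roll":0,"jaw":0.06},
    {"tx":-0.001,"ty":0,"tz":0.018,"roll":0,"jaw":0.06},
    {"tx":-0.001,"ty":0,"tz":0.024,"roll":0,"jaw":0.06},
    {"tx":-0.001,"ty":0,"tz":0.03,"roll":0,"jaw":0.06},
    {"tx":-0.001,"ty":0,"tz":0.035,"roll":0,"jaw":0.06},
    {"tx":-0.001,"ty":0,"tz":0.035,"roll":0,"jaw":0.06}
  ]
}}

```text
clock: 4.1
position: [0.4557, -0.2526, -0.0259]
orientation: [[0.65, 0.76, -0.001], [0.76, -0.65, 0.001], [-0.0, -0.001, -1.0]]
ft_force: [0.2, 0.8, 0.7]
grip_width: 0.0598
finger_force: 0.0
```

No contact, which confirms the offset. Closing and lifting a little.

Request:
{"method": "step_arm", "body": {
  "grip_force": 40,
  "targets": [
    {"tx":0,"ty":0,"tz":0,"roll":0,"jaw":0.02},
    {"tx":0,"ty":0,"tz":0,"roll":0,"jaw":0.02},
    {"tx":0,"ty":0,"tz":0,"roll":0,"jaw":0.02},
    {"tx":0,"ty":0,"tz":0,"roll":0,"jaw":0.02},
    {"tx":0,"ty":0,"tz":0,"roll":0,"jaw":0.02},
    {"tx":0,"ty":0,"tz":0,"roll":0,"jaw":0.02},
    {"tx":0,"ty":0,"tz":-0.02,"roll":0,"jaw":0.02},
    {"tx":0,"ty":0,"tz":-0.05,"roll":0,"jaw":0.02},
    {"tx":0,"ty":0,"tz":-0.08,"roll":0,"jaw":0.02},
    {"tx":0,"ty":0,"tz":-0.08,"roll":0,"jaw":0.02}
  ]
}}

```text
clock: 5.1
position: [0.4585, -0.2542, 0.0581]
orientation: [[0.65, 0.76, 0.005], [0.76, -0.65, -0.003], [0.001, 0.006, -1.0]]
ft_force: [0.6, -0.6, -1.2]
grip_width: 0.0296
finger_force: 39.7
```

```bash
python3 - <<'E'
from h import *
o=arm.get_obs();R=np.array(o["orientation"]);p=np.array(o["position"]);print(o["clock"],p,o["grip_width"],o["finger_force"])
b=arm.capture("wrist")[:,:,::-1].copy()
zb=p[2]+.0259   # expected bottom height
for z,c in((zb,(0,0,255)),(zb+.04,(0,255,0))):
    cv2.polylines(b,[np.int32(proj("wrist",circ(p,.016,z))*16)],True,c,1,cv2.LINE_AA,4)
cv2.imwrite("pics/w5.png",cv2.resize(b[190:390,180:380],None,fx=2.5,fy=2.5))
print(np.round(tool([.6696,-.1841,.012+.055]),4))
E
```

```text
5.1 [ 0.45847636 -0.25422962  0.05807717] 0.02960907339831348 39.68332316726446
[ 0.1908  0.1159 -0.01  ]
```

View pics/w5.png

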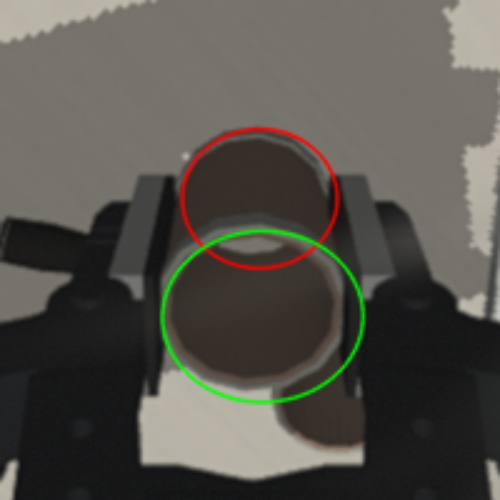

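The ring is held, centred and upright to within about 2 mm, with the rim centre near (252,302) in the crop. Carrying it over peg1.

Request:
{"method": "step_arm", "body": {
  "targets": [
    {"tx":0.048,"ty":0.029,"tz":0,"roll":0,"jaw":0.02},
    {"tx":0.095,"ty":0.058,"tz":0,"roll":0,"jaw":0.02},
    {"tx":0.14,"ty":0.087,"tz":0,"roll":0,"jaw":0.02},
    {"tx":0.175,"ty":0.107,"tz":0,"roll":0,"jaw":0.02},
    {"tx":0.191,"ty":0.116,"tz":0,"roll":0,"jaw":0.02},
    {"tx":0.191,"ty":0.116,"tz":0,"roll":0,"jaw":0.02},
    {"tx":0.191,"ty":0.116,"tz":0,"roll":0,"jaw":0.02},
    {"tx":0.191,"ty":0.116,"tz":0.02,"roll":0,"jaw":0.02},
    {"tx":0.191,"ty":0.116,"tz":0.035,"roll":0,"jaw":0.02},
    {"tx":0.191,"ty":0.116,"tz":0.035,"roll":0,"jaw":0.02}
  ]
}}

```text
clock: 6.15
position: [0.665, -0.1832, 0.0167]
orientation: [[0.651, 0.759, -0.006], [0.759, -0.651, 0.002], [-0.003, -0.006, -1.0]]
ft_force: [-1.5, 0.1, -0.1]
grip_width: 0.0296
finger_force: 39.7
```

```bash
python3 - <<'E'
from h import *
o=arm.get_obs();print(o["clock"],o["position"],np.round(o["orientation"],3).tolist(),o["grip_width"],np.round(tool([.6696,-.1841,-.0125]),4))
a=arm.capture("scene")[140:290,140:290];b=arm.capture("wrist")[120:400,140:420]
cv2.imwrite("pics/c6.png",np.hstack([cv2.resize(a[:,:,::-1],(400,400),interpolation=2),cv2.resize(b[:,:,::-1],(400,400))]))
E
```

```text
6.15 [ 0.66495084 -0.18315787  0.01671676] [[0.651, 0.759, -0.006], [0.759, -0.651, 0.002], [-0.003, -0.006, -1.0]] 0.029558106944688144 [0.0024 0.0043 0.0292]
```

View pics/c6.png

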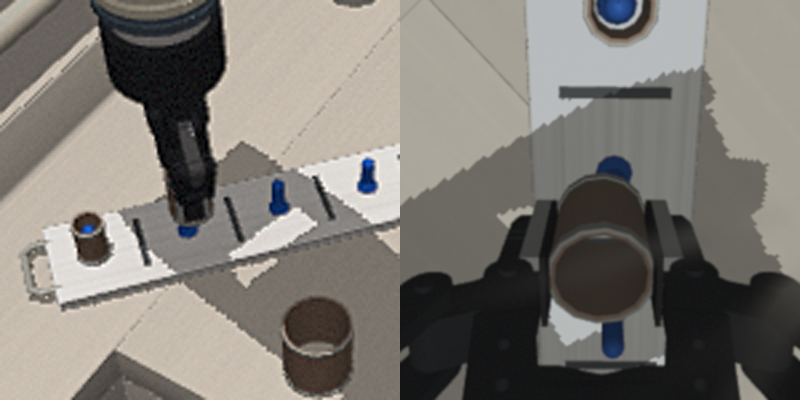

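The ring hangs just above peg1, which lies slightly to its right in the wrist view (612 against 602). That agrees with the computed +4 mm in y, so I'll correct it while lowering.

Request:
{"method": "step_arm", "body": {
  "targets": [
    {"tx":0.002,"ty":0.004,"tz":0,"roll":0,"jaw":0.02},
    {"tx":0.002,"ty":0.004,"tz":0,"roll":0,"jaw":0.02},
    {"tx":0.002,"ty":0.004,"tz":0.006,"roll":0,"jaw":0.02},
    {"tx":0.002,"ty":0.004,"tz":0.012,"roll":0,"jaw":0.02},
    {"tx":0.002,"ty":0.004,"tz":0.018,"roll":0,"jaw":0.02},
    {"tx":0.002,"ty":0.004,"tz":0.022,"roll":0,"jaw":0.02},
    {"tx":0.002,"ty":0.004,"tz":0.022,"roll":0,"jaw":0.02},
    {"tx":0.002,"ty":0.004,"tz":0.022,"roll":0,"jaw":0.02}
  ]
}}

```text
clock: 7.05
position: [0.6728, -0.1843, -0.0023]
orientation: [[0.65, 0.76, -0.0], [0.76, -0.65, 0.0], [-0.0, -0.0, -1.0]]
ft_force: [-1.7, -0.7, 0.0]
grip_width: 0.0294
finger_force: 39.7
```

Request:
{"method": "step_arm", "body": {
  "targets": [
    {"tx":-0.002,"ty":-0.0025,"tz":0,"roll":0,"jaw":0.02},
    {"tx":-0.002,"ty":-0.0025,"tz":0.004,"roll":0,"jaw":0.02},
    {"tx":-0.002,"ty":-0.0025,"tz":0.007,"roll":0,"jaw":0.02},
    {"tx":-0.002,"ty":-0.0025,"tz":0.01,"roll":0,"jaw":0.02},
    {"tx":-0.002,"ty":-0.0025,"tz":0.01,"roll":0,"jaw":0.02},
    {"tx":-0.002,"ty":-0.0025,"tz":0.01,"roll":0,"jaw":0.02},
    {"tx":-0.002,"ty":-0.0025,"tz":0.01,"roll":0,"jaw":0.02}
  ]
}}

```text
clock: 7.75
position: [0.6697, -0.1843, -0.0121]
orientation: [[0.65, 0.76, 0.0], [0.76, -0.65, 0.0], [0.0, -0.0, -1.0]]
ft_force: [-0.2, 0.3, -1.0]
grip_width: 0.0301
finger_force: 39.8
```

Releasing, rising and moving above ring 40.

Request:
{"method": "step_arm", "body": {
  "targets": [
    {"tx":0,"ty":0,"tz":0.001,"roll":0,"jaw":0.036},
    {"tx":0,"ty":0,"tz":0.001,"roll":0,"jaw":0.06},
    {"tx":0,"ty":0,"tz":0.001,"roll":0,"jaw":0.06},
    {"tx":0,"ty":0,"tz":0.001,"roll":0,"jaw":0.06},
    {"tx":0,"ty":0,"tz":-0.03,"roll":0,"jaw":0.06},
    {"tx":0,"ty":0,"tz":-0.07,"roll":0,"jaw":0.06},
    {"tx":0,"ty":0,"tz":-0.1,"roll":0,"jaw":0.06},
    {"tx":-0.045,"ty":-0.015,"tz":-0.1,"roll":0,"jaw":0.06},
    {"tx":-0.09,"ty":-0.03,"tz":-0.1,"roll":0,"jaw":0.06},
    {"tx":-0.135,"ty":-0.045,"tz":-0.1,"roll":0,"jaw":0.06},
    {"tx":-0.18,"ty":-0.06,"tz":-0.1,"roll":0,"jaw":0.06},
    {"tx":-0.225,"ty":-0.075,"tz":-0.1,"roll":0,"jaw":0.06},
    {"tx":-0.26,"ty":-0.088,"tz":-0.1,"roll":0,"jaw":0.06},
    {"tx":-0.273,"ty":-0.091,"tz":-0.1,"roll":0,"jaw":0.06},
    {"tx":-0.273,"ty":-0.091,"tz":-0.1,"roll":0,"jaw":0.06},
    {"tx":-0.273,"ty":-0.091,"tz":-0.1,"roll":0,"jaw":0.06},
    {"tx":-0.273,"ty":-0.091,"tz":-0.1,"roll":0,"jaw":0.06},
    {"tx":-0.273,"ty":-0.091,"tz":-0.1,"roll":0,"jaw":0.06}
  ]
}}

```text
clock: 9.55
position: [0.4241, -0.3319, 0.0879]
orientation: [[0.649, 0.761, 0.0], [0.761, -0.649, -0.0], [0.0, 0.0, -1.0]]
ft_force: [-0.9, 0.2, 0.8]
grip_width: 0.0598
finger_force: 0.0
```

```bash
python3 - <<'E'
from h import *
b=arm.capture("wrist");np.save("w7.npy",b);i=arm.camera_info("wrist")
import pickle;pickle.dump(i,open("w7.pkl","wb"))
o=arm.get_obs();R=np.array(o["orientation"]);p=np.array(o["position"]);print(o["clock"],p,np.round(tool([.4232,-.333,-.022]),4))
b=b[:,:,::-1].copy()
for c,D,h,z0 in(((.4232,-.333),.04,.046,0),((.6696,-.1841),.032,.04,.012)):
  for z,col in((z0,(0,0,255)),(z0+h,(0,255,0))):
    cv2.polylines(b,[np.int32(proj(i,circ(c,D/2,z))*16)],True,col,1,cv2.LINE_AA,4)
t=arm.capture("scene")[:,:,::-1].copy()
for z,col in((.012,(0,0,255)),(.052,(0,255,0))): cv2.polylines(t,[np.int32(proj("scene",circ((.6696,-.1841),.016,z))*16)],True,col,1,cv2.LINE_AA,4)
cv2.imwrite("pics/w7.png",np.hstack([cv2.resize(b[100:380,160:400],(480,560)),cv2.resize(t[180:260,180:225],(315,560))]))
E
```

```text
9.6 [ 0.42392167 -0.33186629  0.08781106] [-0.0013  0.0002  0.1098]
```

View pics/w7.png

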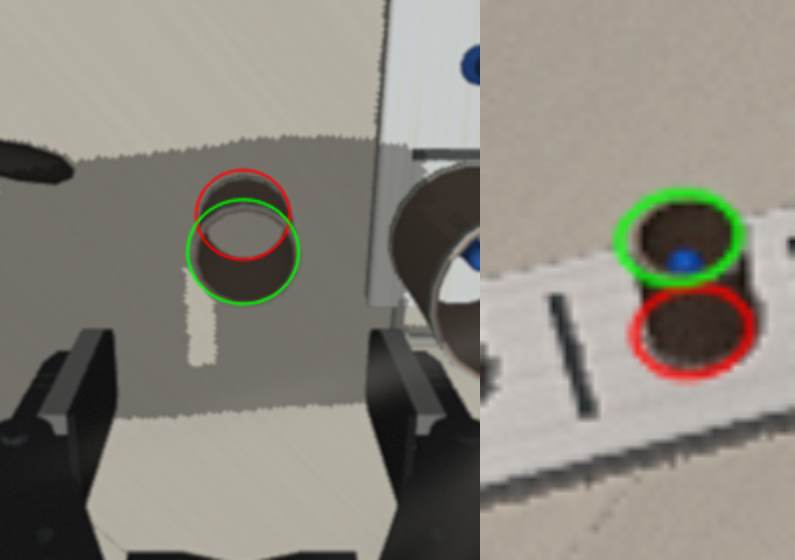

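Ring 32 stands flat and centred round peg1. Ring 40 is where predicted, within 2 mm. The large ring stands close by on the jaw line, so I'll turn the gripper 90° for this pick.

Request:
{"method": "step_arm", "body": {
  "targets": [
    {"tx":-0.001,"ty":0,"tz":0.01,"roll":8.5,"jaw":0.06},
    {"tx":-0.001,"ty":0,"tz":0.02,"roll":17,"jaw":0.06},
    {"tx":-0.001,"ty":0,"tz":0.03,"roll":25.5,"jaw":0.06},
    {"tx":-0.001,"ty":0,"tz":0.03,"roll":34,"jaw":0.06},
    {"tx":-0.001,"ty":0,"tz":0.03,"roll":42.5,"jaw":0.06},
    {"tx":-0.001,"ty":0,"tz":0.03,"roll":51,"jaw":0.06},
    {"tx":-0.001,"ty":0,"tz":0.03,"roll":59.5,"jaw":0.06},
    {"tx":-0.001,"ty":0,"tz":0.03,"roll":68,"jaw":0.06},
    {"tx":-0.001,"ty":0,"tz":0.03,"roll":76.5,"jaw":0.06},
    {"tx":-0.001,"ty":0,"tz":0.03,"roll":85,"jaw":0.06},
    {"tx":-0.001,"ty":0,"tz":0.03,"roll":90,"jaw":0.06},
    {"tx":-0.001,"ty":0,"tz":0.03,"roll":90,"jaw":0.06},
    {"tx":-0.001,"ty":0,"tz":0.06,"roll":90,"jaw":0.06},
    {"tx":-0.001,"ty":0,"tz":0.08,"roll":90,"jaw":0.06},
    {"tx":-0.001,"ty":0,"tz":0.095,"roll":90,"jaw":0.06},
    {"tx":-0.001,"ty":0,"tz":0.105,"roll":90,"jaw":0.06},
    {"tx":-0.001,"ty":0,"tz":0.112,"roll":90,"jaw":0.06},
    {"tx":-0.001,"ty":0,"tz":0.112,"roll":90,"jaw":0.06}
  ]
}}

```text
clock: 11.45
position: [0.4222, -0.333, -0.0247]
orientation: [[0.76, -0.65, -0.001], [-0.65, -0.76, 0.001], [-0.001, 0.0, -1.0]]
ft_force: [-0.8, -0.7, 0.0]
grip_width: 0.0602
finger_force: 0.0
```

Request:
{"method": "step_arm", "body": {
  "targets": [
    {"tx":0,"ty":0,"tz":0,"roll":0,"jaw":0.03},
    {"tx":0,"ty":0,"tz":0,"roll":0,"jaw":0.03},
    {"tx":0,"ty":0,"tz":0,"roll":0,"jaw":0.03},
    {"tx":0,"ty":0,"tz":0,"roll":0,"jaw":0.03},
    {"tx":0,"ty":0,"tz":0,"roll":0,"jaw":0.03},
    {"tx":0,"ty":0,"tz":-0.02,"roll":0,"jaw":0.03},
    {"tx":0,"ty":0,"tz":-0.05,"roll":0,"jaw":0.03},
    {"tx":0,"ty":0,"tz":-0.08,"roll":0,"jaw":0.03},
    {"tx":0.01,"ty":-0.02,"tz":-0.1,"roll":-8.5,"jaw":0.03},
    {"tx":0.02,"ty":-0.045,"tz":-0.1,"roll":-17,"jaw":0.03},
    {"tx":0.03,"ty":-0.07,"tz":-0.1,"roll":-25.5,"jaw":0.03},
    {"tx":0.04,"ty":-0.09,"tz":-0.1,"roll":-34,"jaw":0.03},
    {"tx":0.05,"ty":-0.11,"tz":-0.1,"roll":-42.5,"jaw":0.03},
    {"tx":0.06,"ty":-0.135,"tz":-0.1,"roll":-51,"jaw":0.03},
    {"tx":0.07,"ty":-0.155,"tz":-0.1,"roll":-59.5,"jaw":0.03},
    {"tx":0.08,"ty":-0.18,"tz":-0.1,"roll":-68,"jaw":0.03},
    {"tx":0.087,"ty":-0.195,"tz":-0.1,"roll":-76.5,"jaw":0.03},
    {"tx":0.091,"ty":-0.204,"tz":-0.1,"roll":-85,"jaw":0.03},
    {"tx":0.091,"ty":-0.204,"tz":-0.1,"roll":-90,"jaw":0.03},
    {"tx":0.091,"ty":-0.204,"tz":-0.1,"roll":-90,"jaw":0.03}
  ]
}}

```text
clock: 13.45
position: [0.6242, -0.2371, 0.0757]
orientation: [[0.649, 0.76, -0.0], [0.76, -0.649, 0.0], [-0.0, -0.0, -1.0]]
ft_force: [-0.2, -1.2, -1.2]
grip_width: 0.0391
finger_force: 40.5
```

Held and exactly over peg2. Lowering, releasing and rising.

Request:
{"method": "step_arm", "body": {
  "targets": [
    {"tx":0,"ty":0,"tz":0.03,"roll":0,"jaw":0.03},
    {"tx":0,"ty":0,"tz":0.05,"roll":0,"jaw":0.03},
    {"tx":0,"ty":0,"tz":0.062,"roll":0,"jaw":0.03},
    {"tx":0,"ty":0,"tz":0.072,"roll":0,"jaw":0.03},
    {"tx":0,"ty":0,"tz":0.08,"roll":0,"jaw":0.03},
    {"tx":0,"ty":0,"tz":0.086,"roll":0,"jaw":0.03},
    {"tx":0,"ty":0,"tz":0.088,"roll":0,"jaw":0.03},
    {"tx":0,"ty":0,"tz":0.088,"roll":0,"jaw":0.03},
    {"tx":0,"ty":0,"tz":0.088,"roll":0,"jaw":0.03},
    {"tx":0,"ty":0,"tz":0.088,"roll":0,"jaw":0.045},
    {"tx":0,"ty":0,"tz":0.088,"roll":0,"jaw":0.07},
    {"tx":0,"ty":0,"tz":0.088,"roll":0,"jaw":0.07},
    {"tx":0,"ty":0,"tz":0.088,"roll":0,"jaw":0.07},
    {"tx":0,"ty":0,"tz":0.05,"roll":0,"jaw":0.07},
    {"tx":0,"ty":0,"tz":0.01,"roll":0,"jaw":0.08},
    {"tx":0,"ty":-0.03,"tz":-0.01,"roll":0,"jaw":0.08},
    {"tx":0.005,"ty":-0.075,"tz":-0.01,"roll":0,"jaw":0.08},
    {"tx":0.012,"ty":-0.115,"tz":-0.01,"roll":0,"jaw":0.08},
    {"tx":0.012,"ty":-0.135,"tz":-0.01,"roll":0,"jaw":0.08},
    {"tx":0.012,"ty":-0.135,"tz":-0.01,"roll":0,"jaw":0.08}
  ]
}}

```text
clock: 15.45
position: [0.527, -0.1387, 0.0859]
orientation: [[0.649, 0.76, -0.002], [0.76, -0.649, 0.001], [-0.001, -0.002, -1.0]]
ft_force: [-0.1, -0.3, -0.4]
grip_width: 0.08
finger_force: 0.0
```

Request:
{"method": "step_arm", "body": {
  "targets": [
    {"tx":0,"ty":0,"tz":0.03,"roll":0,"jaw":0.08},
    {"tx":0,"ty":0,"tz":0.06,"roll":0,"jaw":0.08},
    {"tx":0,"ty":0,"tz":0.085,"roll":0,"jaw":0.08},
    {"tx":0,"ty":0,"tz":0.1,"roll":0,"jaw":0.08},
    {"tx":0,"ty":0,"tz":0.106,"roll":0,"jaw":0.08},
    {"tx":0,"ty":0,"tz":0.106,"roll":0,"jaw":0.08},
    {"tx":0,"ty":0,"tz":0.106,"roll":0,"jaw":0.035},
    {"tx":0,"ty":0,"tz":0.106,"roll":0,"jaw":0.035},
    {"tx":0,"ty":0,"tz":0.106,"roll":0,"jaw":0.035},
    {"tx":0,"ty":0,"tz":0.106,"roll":0,"jaw":0.035},
    {"tx":0,"ty":0,"tz":0.106,"roll":0,"jaw":0.035},
    {"tx":0,"ty":0,"tz":0.106,"roll":0,"jaw":0.035}
  ]
}}

```text
clock: 16.65
position: [0.5304, -0.1408, -0.0188]
orientation: [[0.65, 0.76, 0.002], [0.76, -0.65, -0.001], [0.001, 0.002, -1.0]]
ft_force: [-1.7, -0.2, 5.6]
grip_width: 0.0458
finger_force: 40.7
```

Request:
{"method": "step_arm", "body": {
  "targets": [
    {"tx":0,"ty":0,"tz":-0.02,"roll":0,"jaw":0.035},
    {"tx":0,"ty":0,"tz":-0.05,"roll":0,"jaw":0.035},
    {"tx":0,"ty":0,"tz":-0.08,"roll":0,"jaw":0.035},
    {"tx":-0.02,"ty":0.03,"tz":-0.09,"roll":0,"jaw":0.035},
    {"tx":-0.04,"ty":0.065,"tz":-0.09,"roll":0,"jaw":0.035},
    {"tx":-0.06,"ty":0.1,"tz":-0.09,"roll":0,"jaw":0.035},
    {"tx":-0.075,"ty":0.125,"tz":-0.09,"roll":0,"jaw":0.035},
    {"tx":-0.082,"ty":0.134,"tz":-0.09,"roll":0,"jaw":0.035},
    {"tx":-0.082,"ty":0.134,"tz":-0.09,"roll":0,"jaw":0.035},
    {"tx":-0.082,"ty":0.134,"tz":-0.09,"roll":0,"jaw":0.035},
    {"tx":-0.082,"ty":0.134,"tz":-0.09,"roll":0,"jaw":0.035},
    {"tx":-0.082,"ty":0.134,"tz":-0.09,"roll":0,"jaw":0.035}
  ]
}}

```text
clock: 17.85
position: [0.5776, -0.2886, 0.0699]
orientation: [[0.649, 0.76, -0.001], [0.76, -0.649, 0.0], [-0.0, -0.001, -1.0]]
ft_force: [0.3, 0.1, -1.3]
grip_width: 0.0455
finger_force: 41.4
```

Request:
{"method": "step_arm", "body": {
  "targets": [
    {"tx":-0.001,"ty":0.002,"tz":0.02,"roll":0,"jaw":0.035},
    {"tx":-0.001,"ty":0.002,"tz":0.04,"roll":0,"jaw":0.035},
    {"tx":-0.001,"ty":0.002,"tz":0.052,"roll":0,"jaw":0.035},
    {"tx":-0.001,"ty":0.002,"tz":0.062,"roll":0,"jaw":0.035},
    {"tx":-0.001,"ty":0.002,"tz":0.07,"roll":0,"jaw":0.035},
    {"tx":-0.001,"ty":0.002,"tz":0.074,"roll":0,"jaw":0.035},
    {"tx":-0.001,"ty":0.002,"tz":0.076,"roll":0,"jaw":0.035},
    {"tx":-0.001,"ty":0.002,"tz":0.076,"roll":0,"jaw":0.035},
    {"tx":-0.001,"ty":0.002,"tz":0.076,"roll":0,"jaw":0.035}
  ]
}}

```text
clock: 18.75
position: [0.5791, -0.2922, -0.0056]
orientation: [[0.651, 0.759, 0.001], [0.759, -0.651, -0.0], [0.0, 0.001, -1.0]]
ft_force: [0.7, 0.6, -0.6]
grip_width: 0.0457
finger_force: 41.4
```

Request:
{"method": "step_arm", "body": {
  "targets": [
    {"tx":0,"ty":0,"tz":0,"roll":0,"jaw":0.055},
    {"tx":0,"ty":0,"tz":0,"roll":0,"jaw":0.08},
    {"tx":0,"ty":0,"tz":0,"roll":0,"jaw":0.08},
    {"tx":0,"ty":0,"tz":0,"roll":0,"jaw":0.08},
    {"tx":0,"ty":0,"tz":-0.04,"roll":0,"jaw":0.08},
    {"tx":0,"ty":0,"tz":-0.08,"roll":0,"jaw":0.08},
    {"tx":0.002,"ty":-0.03,"tz":-0.1,"roll":0,"jaw":0.085},
    {"tx":0.007,"ty":-0.075,"tz":-0.1,"roll":0,"jaw":0.085},
    {"tx":0.012,"ty":-0.12,"tz":-0.1,"roll":0,"jaw":0.085},
    {"tx":0.017,"ty":-0.165,"tz":-0.1,"roll":0,"jaw":0.085},
    {"tx":0.02,"ty":-0.205,"tz":-0.1,"roll":0,"jaw":0.085},
    {"tx":0.022,"ty":-0.232,"tz":-0.1,"roll":0,"jaw":0.085},
    {"tx":0.022,"ty":-0.232,"tz":-0.1,"roll":0,"jaw":0.085},
    {"tx":0.022,"ty":-0.232,"tz":-0.1,"roll":0,"jaw":0.085},
    {"tx":0.022,"ty":-0.232,"tz":-0.1,"roll":0,"jaw":0.085},
    {"tx":0.022,"ty":-0.232,"tz":-0.1,"roll":0,"jaw":0.085}
  ]
}}

```text
clock: 20.35
position: [0.418, -0.1252, 0.094]
orientation: [[0.651, 0.759, 0.001], [0.759, -0.651, -0.0], [0.0, 0.001, -1.0]]
ft_force: [0.6, 0.0, -0.0]
grip_width: 0.0848
finger_force: 0.0
```

Request:
{"method": "step_arm", "body": {
  "targets": [
    {"tx":0.001,"ty":-0.0025,"tz":0.03,"roll":0,"jaw":0.085},
    {"tx":0.001,"ty":-0.0025,"tz":0.06,"roll":0,"jaw":0.085},
    {"tx":0.001,"ty":-0.0025,"tz":0.085,"roll":0,"jaw":0.085},
    {"tx":0.001,"ty":-0.0025,"tz":0.1,"roll":0,"jaw":0.085},
    {"tx":0.001,"ty":-0.0025,"tz":0.108,"roll":0,"jaw":0.085},
    {"tx":0.001,"ty":-0.0025,"tz":0.108,"roll":0,"jaw":0.085},
    {"tx":0.001,"ty":-0.0025,"tz":0.108,"roll":0,"jaw":0.045},
    {"tx":0.001,"ty":-0.0025,"tz":0.108,"roll":0,"jaw":0.045},
    {"tx":0.001,"ty":-0.0025,"tz":0.108,"roll":0,"jaw":0.045},
    {"tx":0.001,"ty":-0.0025,"tz":0.108,"roll":0,"jaw":0.045},
    {"tx":0.001,"ty":-0.0025,"tz":0.108,"roll":0,"jaw":0.045},
    {"tx":0.001,"ty":-0.0025,"tz":0.108,"roll":0,"jaw":0.045}
  ]
}}

```text
clock: 21.55
position: [0.4165, -0.1224, -0.013]
orientation: [[0.65, 0.76, 0.002], [0.76, -0.65, -0.001], [0.001, 0.002, -1.0]]
ft_force: [-1.4, -0.5, 6.8]
grip_width: 0.0549
finger_force: 41.3
```

Request:
{"method": "step_arm", "body": {
  "targets": [
    {"tx":0,"ty":0,"tz":-0.02,"roll":0,"jaw":0.045},
    {"tx":0,"ty":0,"tz":-0.05,"roll":0,"jaw":0.045},
    {"tx":0,"ty":0,"tz":-0.08,"roll":0,"jaw":0.045},
    {"tx":-0.01,"ty":0.03,"tz":-0.1,"roll":0,"jaw":0.045},
    {"tx":-0.026,"ty":0.07,"tz":-0.1,"roll":0,"jaw":0.045},
    {"tx":-0.042,"ty":0.11,"tz":-0.1,"roll":0,"jaw":0.045},
    {"tx":-0.058,"ty":0.15,"tz":-0.1,"roll":0,"jaw":0.045},
    {"tx":-0.074,"ty":0.19,"tz":-0.1,"roll":0,"jaw":0.045},
    {"tx":-0.087,"ty":0.22,"tz":-0.1,"roll":0,"jaw":0.045},
    {"tx":-0.092,"ty":0.232,"tz":-0.1,"roll":0,"jaw":0.045},
    {"tx":-0.092,"ty":0.232,"tz":-0.1,"roll":0,"jaw":0.045},
    {"tx":-0.092,"ty":0.232,"tz":-0.1,"roll":0,"jaw":0.045},
    {"tx":-0.092,"ty":0.232,"tz":-0.1,"roll":0,"jaw":0.045},
    {"tx":-0.092,"ty":0.232,"tz":-0.1,"roll":0,"jaw":0.045},
    {"tx":-0.092,"ty":0.232,"tz":-0.1,"roll":0,"jaw":0.045}
  ]
}}

```text
clock: 23.05
position: [0.5318, -0.3419, 0.0861]
orientation: [[0.65, 0.76, -0.0], [0.76, -0.65, 0.0], [0.0, -0.0, -1.0]]
ft_force: [-0.4, 0.5, -1.6]
grip_width: 0.0544
finger_force: 43.1
```

```bash
python3 - <<'E'
from h import *
o=arm.get_obs();print(o["clock"],o["position"],o["grip_width"],np.round(tool([.5331,-.3437,-.001]),4))
a=arm.capture("top")[130:280,230:400];b=arm.capture("wrist")[60:400,100:460]
cv2.imwrite("pics/c8.png",np.hstack([cv2.resize(a[:,:,::-1],(400,360),interpolation=2),cv2.resize(b[:,:,::-1],(380,360))]))
E
```

```text
23.05 [ 0.53177999 -0.34193219  0.08607497] 0.05438672752444983 [-0.0005  0.0022  0.0871]
```

View pics/c8.png

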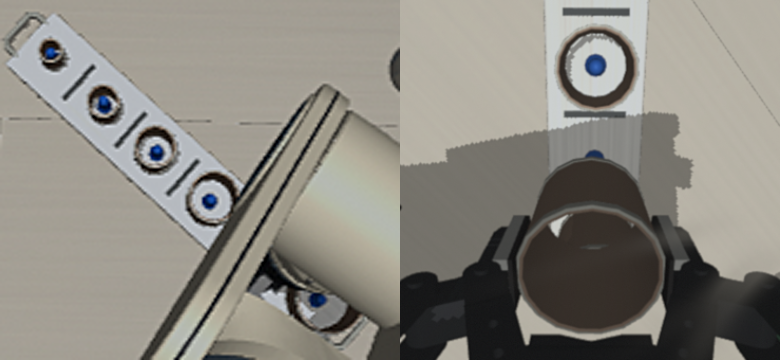

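Rings 32, 40 and 48 stand round pegs 1–3 in the top view, and ring 56 hangs over peg4. Lowering it.

Request:
{"method": "step_arm", "body": {
  "targets": [
    {"tx":0,"ty":0.002,"tz":0,"roll":0,"jaw":0.045},
    {"tx":0,"ty":0.002,"tz":0.02,"roll":0,"jaw":0.045},
    {"tx":0,"ty":0.002,"tz":0.04,"roll":0,"jaw":0.045},
    {"tx":0,"ty":0.002,"tz":0.055,"roll":0,"jaw":0.045},
    {"tx":0,"ty":0.002,"tz":0.067,"roll":0,"jaw":0.045},
    {"tx":0,"ty":0.002,"tz":0.076,"roll":0,"jaw":0.045},
    {"tx":0,"ty":0.002,"tz":0.083,"roll":0,"jaw":0.045},
    {"tx":0,"ty":0.002,"tz":0.086,"roll":0,"jaw":0.045},
    {"tx":0,"ty":0.002,"tz":0.086,"roll":0,"jaw":0.045},
    {"tx":0,"ty":0.002,"tz":0.086,"roll":0,"jaw":0.045}
  ]
}}

```text
clock: 24.15
position: [0.5338, -0.3443, 0.0004]
orientation: [[0.65, 0.76, 0.001], [0.76, -0.65, -0.0], [0.0, 0.001, -1.0]]
ft_force: [-0.4, -0.1, -2.0]
grip_width: 0.0547
finger_force: 43.1
```

Request:
{"method": "step_arm", "body": {
  "targets": [
    {"tx":0,"ty":0,"tz":0,"roll":0,"jaw":0.062},
    {"tx":0,"ty":0,"tz":0,"roll":0,"jaw":0.085},
    {"tx":0,"ty":0,"tz":0,"roll":0,"jaw":0.085},
    {"tx":0,"ty":0,"tz":0,"roll":0,"jaw":0.085},
    {"tx":0,"ty":0,"tz":0,"roll":0,"jaw":0.085},
    {"tx":0,"ty":0,"tz":-0.04,"roll":0,"jaw":0.085},
    {"tx":0,"ty":0,"tz":-0.08,"roll":0,"jaw":0.085},
    {"tx":0,"ty":0,"tz":-0.12,"roll":0,"jaw":0.085},
    {"tx":-0.02,"ty":-0.045,"tz":-0.14,"roll":0,"jaw":0.085},
    {"tx":-0.04,"ty":-0.09,"tz":-0.16,"roll":0,"jaw":0.085},
    {"tx":-0.06,"ty":-0.13,"tz":-0.18,"roll":0,"jaw":0.085},
    {"tx":-0.08,"ty":-0.17,"tz":-0.2,"roll":0,"jaw":0.085},
    {"tx":-0.1,"ty":-0.2,"tz":-0.2,"roll":0,"jaw":0.085},
    {"tx":-0.12,"ty":-0.2,"tz":-0.2,"roll":0,"jaw":0.085},
    {"tx":-0.12,"ty":-0.2,"tz":-0.2,"roll":0,"jaw":0.085},
    {"tx":-0.12,"ty":-0.2,"tz":-0.2,"roll":0,"jaw":0.085}
  ]
}}

```text
clock: 25.75
position: [0.3038, -0.3055, 0.2002]
orientation: [[0.652, 0.759, 0.001], [0.759, -0.652, -0.0], [0.0, 0.001, -1.0]]
ft_force: [0.2, -0.0, 0.6]
grip_width: 0.0849
finger_force: 0.0
```

```bash
python3 - <<'E'
from h import *
from scipy.optimize import differential_evolution
from scipy.ndimage import map_coordinates
t=arm.capture("top")[:,:,::-1].copy();s=arm.capture("scene")[:,:,::-1].copy();print(arm.get_obs()["clock"])
I={"top":t.copy(),"scene":s.copy()};C={n:arm.camera_info(n) for n in I};G={}
for n,im in I.items():
    g=cv2.GaussianBlur(cv2.cvtColor(im,cv2.COLOR_BGR2GRAY).astype(np.float32),(0,0),.8); G[n]=np.minimum(np.hypot(cv2.Sobel(g,-1,1,0),cv2.Sobel(g,-1,0,1)),150)
u=np.array([.65,.76])
for c,D,h in(((.6696,-.1841),.032,.04),((.6241,-.2373),.04,.046),((.5786,-.2905),.048,.052),((.5331,-.3437),.056,.058)):
    def sc(e,ns): return -sum(map_coordinates(G[n],list(proj(C[n],circ(e,r,.012+h))[:,::-1].T),order=1).mean() for n in ns for r in(D/2,D/2-.002))
    bd=[(v-.01,v+.01) for v in c]
    print(D,[np.round((differential_evolution(sc,bd,args=(ns,),seed=1).x-c)*1000,1).tolist() for ns in(["top","scene"],["top"],["scene"])])
cv2.imwrite("pics/f.png",np.hstack([cv2.resize(t[130:280,230:400],(400,360),interpolation=2),cv2.resize(s[150:270,140:380],(400,360),interpolation=2)]))
E
```

```text
25.85
0.032 [[-4.3, 0.0], [-3.8, -0.7], [-3.9, 0.6]]
0.04 [[-1.1, 3.1], [-1.1, 2.6], [-1.0, 3.7]]
0.048 [[-1.0, 1.2], [0.0, -0.6], [-1.0, 1.8]]
0.056 [[-0.7, 2.9], [0.7, 0.8], [-0.8, 3.1]]
```

View pics/f.png

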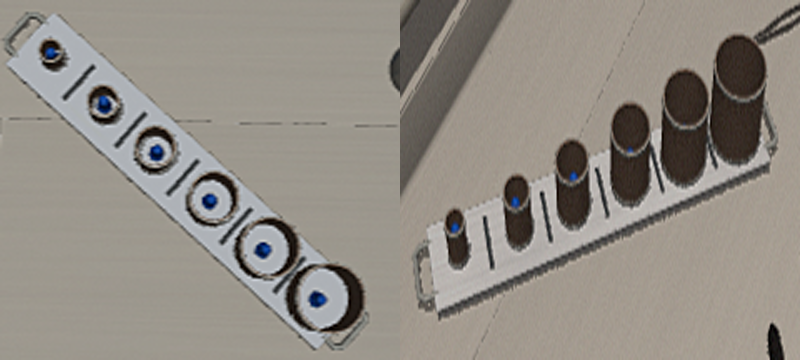

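The row is complete and grows in order, with each ring upright on its peg. The fit hints ring 32 may be about 4 mm off-centre, so I'll check closer with the wrist camera.

Request:
{"method": "step_arm", "body": {
  "targets": [
    {"tx":0.036,"ty":0.033,"tz":0,"roll":0,"jaw":0.06},
    {"tx":0.072,"ty":0.066,"tz":0,"roll":0,"jaw":0.06},
    {"tx":0.108,"ty":0.1,"tz":0,"roll":0,"jaw":0.06},
    {"tx":0.144,"ty":0.133,"tz":0.02,"roll":0,"jaw":0.06},
    {"tx":0.18,"ty":0.166,"tz":0.04,"roll":0,"jaw":0.06},
    {"tx":0.205,"ty":0.19,"tz":0.06,"roll":0,"jaw":0.06},
    {"tx":0.215,"ty":0.199,"tz":0.08,"roll":0,"jaw":0.06},
    {"tx":0.215,"ty":0.199,"tz":0.08,"roll":0,"jaw":0.06},
    {"tx":0.215,"ty":0.199,"tz":0.08,"roll":0,"jaw":0.06},
    {"tx":0.215,"ty":0.199,"tz":0.08,"roll":0,"jaw":0.06},
    {"tx":0.215,"ty":0.199,"tz":0.08,"roll":0,"jaw":0.06},
    {"tx":0.215,"ty":0.199,"tz":0.08,"roll":0,"jaw":0.06}
  ]
}}

```text
clock: 27.05
position: [0.5944, -0.2719, 0.1212]
orientation: [[0.651, 0.759, 0.001], [0.759, -0.651, -0.001], [0.0, 0.002, -1.0]]
ft_force: [-0.4, 0.8, -0.0]
grip_width: 0.0601
finger_force: 0.0
```

```bash
python3 - <<'E'
from h import *
from scipy.optimize import differential_evolution
from scipy.ndimage import map_coordinates
i=arm.camera_info("wrist");b=arm.capture("wrist")[:,:,::-1].copy();o=arm.get_obs();R=np.array(o["orientation"]);print(o["clock"],o["position"])
g=cv2.GaussianBlur(cv2.cvtColor(b,cv2.COLOR_BGR2GRAY).astype(np.float32),(0,0),.8);G=np.minimum(np.hypot(cv2.Sobel(g,-1,1,0),cv2.Sobel(g,-1,0,1)),150)
v=b.astype(int);m=(v[:,:,0]-v[:,:,2]>45).astype(np.uint8);N,_,st,ce=cv2.connectedComponentsWithStats(m)
w=b.copy()
for c,D,h in(((.6696,-.1841),.032,.04),((.6241,-.2373),.04,.046),((.5786,-.2905),.048,.052),((.5331,-.3437),.056,.058)):
    f=lambda e:-sum(map_coordinates(G,list(proj(i,circ(e,r,.012+h))[:,::-1].T),order=1).mean() for r in(D/2,D/2-.002))
    e=differential_evolution(f,[(q-.012,q+.012) for q in c],seed=1).x
    k=[j for j in range(1,N) if np.linalg.norm(ce[j]-proj(i,[*c,.035])[0])<14 and st[j,4]>15]
    pg=world(i,ce[max(k,key=lambda j:st[j,4])],.036) if k else [np.nan]*2
    print(D,"ring-peg est (tool x,y mm)",np.round((e-c)@R[:2,:2]*1000,1),"peg seen",np.round((pg-np.array(c))@R[:2,:2]*1000,1))
    cv2.polylines(w,[np.int32(proj(i,circ(e,D/2,.012+h))*16)],True,(0,255,0),1,cv2.LINE_AA,4)
cv2.imwrite("pics/g.png",np.hstack([cv2.resize(x[0:250,200:360],(384,600)) for x in(b,w)]))
E
```

```text
27.1 [ 0.59445247 -0.27181241  0.12106611]
0.032 ring-peg est (tool x,y mm) [-3.1 -0.2] peg seen [-1.6  1.7]
0.04 ring-peg est (tool x,y mm) [ 4.2 -0. ] peg seen [3.4 1.2]
0.048 ring-peg est (tool x,y mm) [1.1 0.8] peg seen [1. 1.]
0.056 ring-peg est (tool x,y mm) [2.7 0.6] peg seen [nan nan]
```

View pics/g.png

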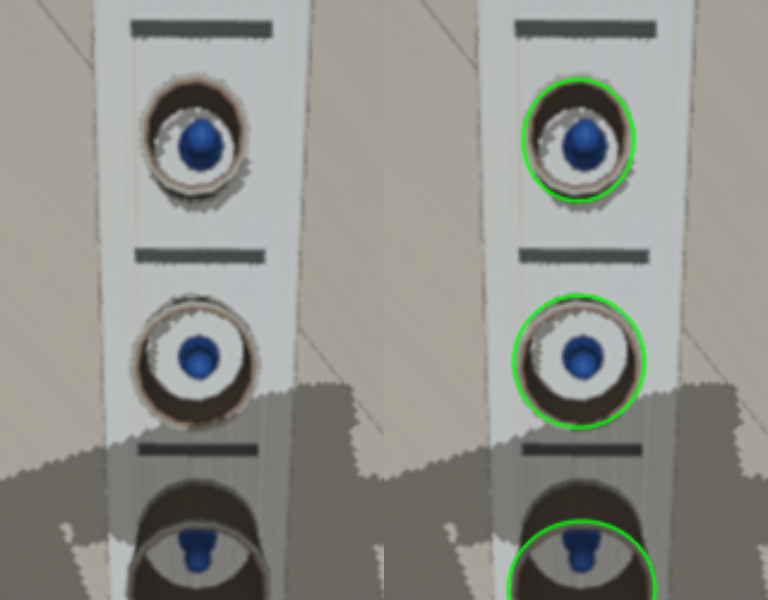

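In the last view, rings 32, 40 and 48 stand flat and upright with the pegs 2–3 mm or less from centre. Ring 56's peg was outside the picture, but the top view showed it centred. Handing in.

```bash
python3 -c "
from plant import arm
print(arm.job_done())"
```

```text
the job is handed in; nothing more can be done
None
```

All four rings (32, 40, 48 and 56 mm) stand upright over pegs 1–4 in growing order, within about 3 mm of centre by the camera fits, the end rings were left alone, and the job was handed in at about 27 s; no verdict came back.

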